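# Lay out the sensor test kit on the tray

### The arm

A 6-joint arm with a two-finger parallel gripper is mounted at the origin on a cart in front of the work surface, level with it; the furniture and walls round the work are solid. World frame = base frame: x ahead of the robot, y to its left, z up, the work surface at z = 0. Lengths are in m, angles in degrees, forces in N, time in s.
With the tool pointing down it reaches from about 0.375 to 0.9 m from the base axis. Payload 3.1 kg.
Tool frame: the origin (TCP) lies at the very end of the fingers, on their centre line; the grasp point (between the pads) lies 19 mm behind it; z points along the fingers, y is the line along which they close (so a half turn about z gives the same grasp; the last joint's range is limited). The gripper opens to 87 mm and grips with 3 to 60 N. Pads are 19 mm wide; open, the fingers measure 117 mm over their backs; the gripper's body (75 mm by 190 mm) begins 51 mm behind the grasp point.
Start: joints at [-73.94, 30.224, 82.088, -0, 67.689, -10.227], TCP at [0.277, -0.56, 0.223] pointing down, gripper open.
Joint ranges: [-176.69, 176.69], [-43.24, 126.21], [12.49, 139.97], [-82, 262], [0, 151.66], [-163.58, 163.58]. Speed limits (degrees/s): [159.86, 159.86, 180, 180, 180, 180].

### API

Orientations are given as a 3x3 rotation matrix whose columns are the frame's x, y, z axes.
In Python, from rig import bot gives the robot as it stands.
- The arm moves only by the tool move_arm, never from a script. Its argument "increments" is a list of rows, each an object with "xyz": the shift along the tool's x, y, z in mm, a list of three; "roll": the turn about the tool's z in rad; "grip": the opening in per cent of the stroke, from 0 (shut) to 100 (fully open). A call has 1 to 5 rows; each row shifts and turns the commanded pose from where the row before left it, along the tool's axes as they then stand; what a row does not reach is not made up. A row lasts 1/12 s, in which the tool goes at most 41.7 mm and 7.16 degrees, less where a joint would pass 70% of its speed; a pose out of reach is approached as far as the arm can. A call is refused whole if a number of a shift passes 41.7 or a number of a turn 0.125, either way. A call with a gripper value outside its range is refused whole. The fingers move at their own pace and stop on an object; the grip force is fixed at half the most. Time passes only in rows, so rows that do not move let the fingers close. It gives the time, the measured TCP pose, the force, the opening and the grip force at its end, in the units of the state.
- bot.read_state(): the state, without advancing time (a new reading comes with each control period).
- bot.capture(name): name is "side" or "top" or "wrist"; returns (picture, depth): 420x560x3 uint8, red, green, blue; 420x560 float32, m along the optical axis (not along the pixel's ray), 0 where there is no reading.
- bot.camera_model(name): a dict with "intrinsics" (3x3 intrinsics, pixels), "rvec" (rotation vector, rad) and "tvec" (3), from world to camera coordinates, as OpenCV has them; the wrist camera has in their place "tool_from_camera" (4x4, takes a point from camera to tool coordinates, whose origin is the TCP and whose axes are the flange's). Camera axes: x right, y down, z forward; pixel columns grow to the right and rows downward; lengths in m; the calibration is good to about 2 mm. A picture is of the moment at which its call begins: read the wrist's pose just before it. camera_model takes no time and is no camera call.
- bot.hand_in(): hands the job in; it is judged then, once.
Trained networks look in the newest picture that a camera, given by its name, has taken for a name from the list of things; names that differ only in an ending like _2 or _b are one class to them, and where a whole thing is asked for, a point or a joint stands for the part that bears it (a point fixed in the world has none). Each returns a list of dicts, best first, with "conf" (0 to 1); they miss things now and then, are a little off and sometimes report something else, mostly with a low value. They report only what shows in the picture. A call takes as long as a camera call. They do not tell look-alikes from the thing itself.
- bot.spot_in(label, camera): "at" ([x, y, z] in m, in the coordinates of the camera as it stood for that picture, good to about 4 mm: the middle of the surface that is visible of it).
- bot.trace(label, camera): "mask" (420x560 bool, what is visible of it).
The state is a dict: "time_s": time; "joint_positions": joint angles; "qvel": joint speeds; "tau": joint torques, N m; "position": TCP position; "tcp_rot": TCP orientation; "force": force on the tool from outside, world axes, zero at the start; "moment": the same for the moment, N m; "opening": opening from 0.0 (shut) to 1.0 (fully open); "grasp_force": force on a finger pad.
Only numpy, scipy, OpenCV 4.12 (cv2) and the standard library are available. Lean on these libraries where they do the work, as an engineer would, in place of code of your own. Each camera call takes 0.05 s, during which the arm holds its last target. There are 200 camera calls.

### The job

Lay out the sensor test kit on the steel tray, on which a tube holder and a power supply already stand. Put the pale flat sensor module in the middle of the empty field between those two and stand the capped glass vial upright, centred, on top of it; lay the small threaded tube fitting in the middle of the field in front of the tube holder (on the robot's side), and set the valve driver, right side up, in the middle of the field in front of the power supply. Let go of everything and leave the sample tube and the tweezers where they lie.

Things in the scene. Friction and masses are not known exactly. Their poses are not given: they have to be found in the camera images.
- tray: Fixed shallow steel tray, 190 (x) x 265 (y) mm, rim 5 mm wide, 10 mm high. Flat lines divide its floor into 2 rows of 3 fields, centres at x = -45 (front row, robot's side) and +45 mm (back row), y = -85, 0, +85 mm. Holder and supply stand at the two ends of the back row, either way round. Origin: centre of underside, on the table; x away from the robot (yaw within 0.15), z up; floor at z = 4 mm.
- holder: Tube holder: round black rubber block with bores in its top, 67 mm across, 57 mm high, fixed in the left or right field of the tray's back row. Origin: centre of its underside, in mid-field on the tray floor; axes parallel to the tray's. The centre of the field in front of it is at x = -90 mm, y = 0 in this frame.
- supply: Power supply: black plug-in adapter with two prongs, lying flat, 31 (x) x 72 (y, with prongs) x 30 (z) mm, fixed in the other end field of the back row. Origin: centre of its underside, in mid-field on the tray floor; axes parallel to the tray's. The centre of the field in front of it is at x = -90 mm, y = 0 in this frame.
- module_centre (a point): Sensor module, loose: pale flat rectangular box with a few small contacts and lines on its top, 36 (x) x 50 (y) mm; its flat top is 13 mm above its underside, contacts to 15 mm. The point is its centre, 6.5 mm above its underside; y along its long side, z up. Grasp it across the 36 mm width.
- vial_centre (a point): Capped clear glass vial, loose, upright: 24 mm in diameter, 54 mm high with its pale cap. The point is on its axis, 27 mm above its underside; z up along the axis. Its underside is flat.
- driver_centre (a point): Valve driver, loose: small black block with a blue end and a little white button on its top, 20 (x) x 37 (y) x 20 (z, with the button) mm. The point is the centre of its black body (20 x 30 x 16 mm), 8 mm above its underside; y along its length (the blue part lies towards one end), z up. Grasp it across the 20 mm width.
- fitting_centre (a point): Push-in tube fitting, loose, lying: pale threaded stub, hexagon collar and blue ring on one axis, 33 mm long (y), 18 mm wide (x) at the collar, 15 mm high. The point is its centre, 7.5 mm above its underside; y along its axis, z up. Grasp it across the 18 mm collar at its middle.
- stand_front (a point): Obstacle, to be kept clear of: tall fixed laboratory stand with a glass column and clamp, behind the tray. The point is the middle of its front, 150 mm above the table; the stand reaches 115 mm to either side of it in world y, from there on away from the robot, 310 mm high (its rod higher). Between the tray and the things' places swing past in front of it, over the balance (92 mm high).
- tube: Bystander, to be left alone: clear sample tube with a pale cap, lying, 21 x 102 x 21 mm, length along y. Origin: under its centre.
- tweezers_1: Bystander, to be left alone: steel tweezers, lying, 15 x 114 x 7 mm, length along y. Origin: under its centre.
Things that resemble listed ones, but are neither listed nor needed, are in the scene too. Of the things like the part that bears module_centre, leave any that is blue; of the rest the larger one is meant.

How it is judged (in metres and radians):
At the end, for the whole second after the job is handed in: Module flat in the field between holder and supply, vial upright on it within 10 mm of its centre; fitting in the field in front of the holder, driver right side up in that in front of the supply; module, fitting and driver within 15 mm of mid-field along x and y; all at rest on the tray (x of module_centre in the frame of tray between 0.03 and 0.06 m and y of module_centre in the frame of tray between -0.015 and 0.015 m and z of module_centre in the frame of tray between 0.0055 and 0.0155 m and angle between each of module_centre, vial_centre's own z axis and vertical below 0.15 rad and horizontal distance between vial_centre and module_centre below 0.01 m and z of vial_centre in the frame of module_centre between 0.0265 and 0.0405 m and x of fitting_centre in the frame of holder between -0.105 and -0.075 m and y of fitting_centre in the frame of holder between -0.015 and 0.015 m and z of fitting_centre in the frame of holder between 0.0015 and 0.0135 m and x of driver_centre in the frame of supply between -0.105 and -0.075 m and y of driver_centre in the frame of supply between -0.015 and 0.015 m and z of driver_centre in the frame of supply between 0.002 and 0.014 m and angle between driver_centre's own z axis and vertical below 0.3 rad and linear speed of each of module, vial, driver, fitting below 0.01 m/s); the robot touches nothing.
It fails at once if the sample tube was disturbed (moved more than 25 mm) (distance of tube from where it was at the start of the episode above 0.025 m).
It fails at once if the tweezers were disturbed (moved more than 25 mm) (distance of tweezers_1 from where it was at the start of the episode above 0.025 m).
It also fails if it takes over 120 s, if anything falls off the work surface, if the arm or the gripper's body presses on something with over 40 N, if the wrist force passes 120 N, or if a joint passes its speed limit or range.

## Working session

There is one attempt and no reset: what is moved stays moved. The work goes in short steps, Python scripts to look and compute and a tool call to move; the robot and the scene stay as the last step left them, time stands still between calls to the robot, and variables do not carry over. Pictures are saved under pics/ and viewed, at most 14 in all, crops included, and the job is handed in when it is done.

Besides the shell and the picture viewer there is one more tool, called as a command line: name --argument value ..., lists and objects as JSON in quotes. move_arm: Moves the arm, as the interface text tells. Its arguments: {"type":"object","properties":{"increments":{"type":"array"}},"required":["increments"]}

```bash
ls; mkdir -p pics
cat > h.py <<'E'
import numpy as np, cv2
from rig import bot
def shot(n,f):
    s=bot.read_state(); p,d=bot.capture(n); cv2.imwrite('pics/'+f,p[:,:,::-1]); np.savez('pics/'+f+'.npz',p=p,d=d,pos=s['position'],R=s['tcp_rot']); return p,d,s
def c2w(P,n,s=None):
    m=bot.camera_model(n);P=np.atleast_2d(P).astype(float)
    if n=='wrist':
        T=np.array(m['tool_from_camera']);t=P@T[:3,:3].T+T[:3,3]
        return t@np.array(s['tcp_rot']).T+np.array(s['position'])
    R=cv2.Rodrigues(np.array(m['rvec'],float))[0]
    return (P-np.array(m['tvec']).ravel())@R
def cloud(d,n,s=None):
    K=np.array(bot.camera_model(n)['intrinsics']);v,u=np.mgrid[:d.shape[0],:d.shape[1]]
    P=np.stack([(u-K[0,2])/K[0,0]*d,(v-K[1,2])/K[1,1]*d,d],-1)
    return c2w(P.reshape(-1,3),n,s).reshape(P.shape)
E
python3 - <<'E'
from h import *
np.set_printoptions(precision=3,suppress=True)
p,d,s=shot('top','top0.png'); print(s['position'],s['tcp_rot'],s['time_s'],s['opening'])
C=cloud(d,'top')
for l in ['tray','holder','supply','module_centre','vial_centre','driver_centre','fitting_centre','tube','tweezers_1']:
    for r in bot.trace(l,'top'):
        m=r['mask']&(d>0)
        if m.sum()<10: continue
        q=C[m]; v,u=np.nonzero(r['mask']); b=cv2.minAreaRect(q[:,:2].astype(np.float32)*1000)
        print(l,round(r['conf'],2),int(u.mean()),int(v.mean()),np.median(q,0),'z95',np.percentile(q[:,2],95).round(3),'rect',np.round(b[0]),np.round(b[1]),round(b[2]))
p,d,s=shot('side','side0.png')
print(bot.read_state()['time_s'])
E
```

```text
pics
[ 0.277 -0.56   0.222] [[ 0.897  0.443 -0.001]
 [ 0.443 -0.897  0.002]
 [ 0.    -0.002 -1.   ]] 0.0 1.0014241269903692
tray 0.98 389 269 [ 0.472 -0.28   0.003] z95 0.01 rect [ 485. -288.] [273. 196.] 90
holder 0.77 425 250 [ 0.528 -0.368  0.055] z95 0.062 rect [ 528. -368.] [63. 63.] 88
holder 0.58 193 278 [0.427 0.248 0.014] z95 0.021 rect [427. 252.] [100.  20.] 88
supply 0.51 361 248 [ 0.525 -0.201  0.033] z95 0.038 rect [ 526. -201.] [27. 42.] 2
module_centre 0.72 195 202 [0.636 0.259 0.013] z95 0.019 rect [636. 260.] [49. 34.] 57
module_centre 0.7 192 173 [0.721 0.276 0.01 ] z95 0.015 rect [721. 278.] [39. 29.] 2
module_centre 0.5 292 167 [ 0.75  -0.002  0.013] z95 0.018 rect [751.  -2.] [38. 47.] 18
module_centre 0.28 285 233 [0.562 0.034 0.004] z95 0.011 rect [564.   0.] [ 13. 110.] 3
vial_centre 0.5 226 241 [0.527 0.164 0.051] z95 0.056 rect [529. 167.] [22. 22.] 87
driver_centre 0.68 190 245 [0.514 0.265 0.015] z95 0.021 rect [516. 265.] [20. 37.] 38
fitting_centre 0.44 159 236 [0.535 0.353 0.011] z95 0.017 rect [537. 355.] [17. 34.] 2
tube 0.51 193 278 [0.427 0.251 0.015] z95 0.022 rect [428. 250.] [94. 14.] 87
0.55
```

Run:
```python
import cv2
a=cv2.imread('pics/top0.png');cv2.imwrite('pics/top0crop.png',cv2.resize(a[140:340,120:480],None,fx=2.2,fy=2.2,interpolation=cv2.INTER_CUBIC))
```

```text
(no output)
```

View pics/top0.png

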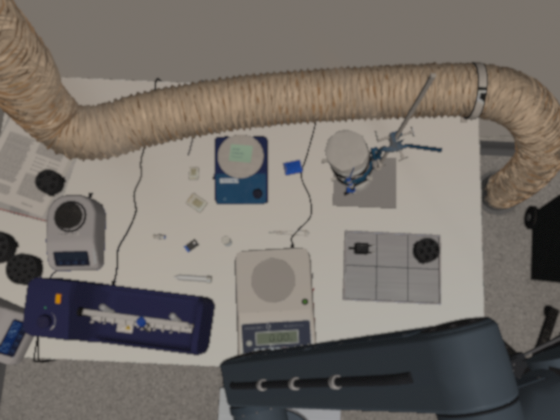

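View pics/side0.png

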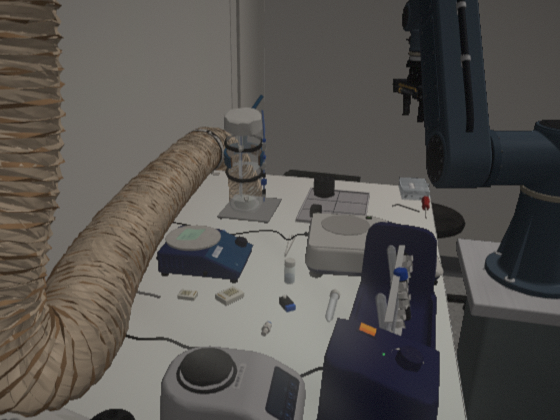

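View pics/top0crop.png

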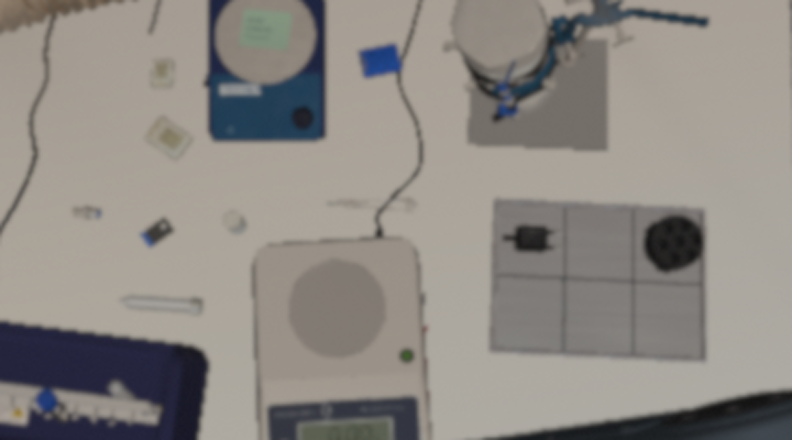

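The pale candidates are the large one at (195,202), 49x34 mm, and the small one at (192,173), 39x29 mm; the blue one is at (292,167). The large pale one at (195,202), seen at (168,137) in the crop, is meant because it isn't blue and it is the larger of the pale two. The supply is at (361,248), the tray's left (+y) end, and the holder at (425,250), its right end. The vial is at (226,241), the driver at (190,245), the fitting at (159,236), the tube at (193,278) and the tweezers at (285,233).

Run:
```python
from h import *
np.set_printoptions(precision=3,suppress=True)
p,d,s=shot('top','top1.png'); C=cloud(d,'top')
def hit(uv,z):
    m=bot.camera_model('top');K=np.array(m['intrinsics'])
    r=np.c_[(np.array(uv)-K[:2,2])/np.diag(K)[:2],np.ones(len(uv))]
    o=c2w([[0,0,0]],'top')[0];w=c2w(r,'top')-o
    return o+w*((z-o[2])/w[:,2])[:,None]
print('cam',hit([[280,210]],0),c2w([[0,0,0]],'top'))
m=bot.trace('tray','top')[0]['mask'].astype(np.uint8)
for l in ['holder','supply']: m|=bot.trace(l,'top')[0]['mask']
c=max(cv2.findContours(m,0,2)[0],key=cv2.contourArea)
h=cv2.convexHull(c); P=hit(h[:,0].astype(float),0.01)[:,:2]*1000
b=cv2.minAreaRect(P.astype(np.float32));print('tray',b,cv2.boxPoints(b))
for l,k in [('module_centre',None),('driver_centre',0),('fitting_centre',0),('vial_centre',0),('stand_front',0)]:
    for r in bot.trace(l,'top'):
        mm=r['mask'];q=C[mm&(d>0)]
        v,u=np.nonzero(mm); e=np.linalg.svd(np.cov((q[:,:2]-q[:,:2].mean(0)).T))[0][:,0]
        zz=np.percentile(q[:,2],60)
        H=hit(cv2.findNonZero(mm.astype(np.uint8))[:,0].astype(float),zz)[:,:2]*1000
        b=cv2.minAreaRect(H.astype(np.float32))
        print(l,round(r['conf'],2),u.mean().round(),v.mean().round(),'z',zz.round(3),'axis',np.degrees(np.arctan2(e[1],e[0])).round(),'rect',np.round(b[0],1),np.round(b[1]),round(b[2]))
# tall things x range for y in tray band
for x in np.arange(.55,.95,.02):
    k=(abs(C[...,0]-x)<.01)&(C[...,1]<-.15)&(C[...,1]>-.45)&(d>0)
    if k.any(): print(x.round(2),C[k][:,2].max().round(3),end='; ')
```

```text
cam [[0.629 0.026 0.   ]] [[ 0.337 -0.012  1.432]]
tray ((482.7857360839844, -285.2063903808594), (264.93365478515625, 189.57411193847656), 89.90303039550781) [[ 387.775 -417.513]
 [ 577.348 -417.833]
 [ 577.797 -152.9  ]
 [ 388.223 -152.579]]
module_centre 0.67 195.0 203.0 z 0.014 axis -126.0 rect [634.8 260.6] [54. 37.] 56
module_centre 0.48 193.0 173.0 z 0.01 axis -177.0 rect [721.3 274.2] [36. 25.] 5
module_centre 0.47 292.0 168.0 z 0.013 axis 107.0 rect [748.9  -1.7] [37. 50.] 14
fitting_centre 0.61 193.0 278.0 z 0.015 axis 89.0 rect [425.6 251.2] [101.  19.] 90
fitting_centre 0.38 159.0 237.0 z 0.014 axis 85.0 rect [536.  352.5] [14. 28.] 3
vial_centre 0.48 226.0 241.0 z 0.052 axis -146.0 rect [527.1 163.7] [31. 22.] 48Traceback (most recent call last):
  File "<stdin>", line 16, in <module>
ValueError: it knows: driver_centre, fitting_centre, holder, module_centre, supply, tray, tube, tweezers, vial_centre
```

Run:
```python
from h import *
np.set_printoptions(precision=3,suppress=True,linewidth=220)
z=np.load('pics/top1.png.npz');d=z['d'];C=cloud(d,'top');ok=d>0
def grid(xs,ys,st):
    print('y',ys)
    for x in xs: print(round(x,2),np.array([ (C[...,2][ok&(abs(C[...,0]-x)<st/2)&(abs(C[...,1]-y)<st/2)]).max(initial=-1) for y in ys]))
grid(np.arange(.60,.80,.02),np.arange(.04,.30,.02),.02)
grid(np.arange(.58,.84,.03),np.arange(-.45,.1,.04),.03)
```

```text
y [0.04 0.06 0.08 0.1  0.12 0.14 0.16 0.18 0.2  0.22 0.24 0.26 0.28]
0.6 [0.007 0.009 0.008 0.007 0.006 0.007 0.005 0.007 0.008 0.014 0.013 0.006 0.009]
0.62 [0.004 0.005 0.005 0.007 0.007 0.005 0.007 0.007 0.008 0.006 0.019 0.02  0.016]
0.64 [0.006 0.037 0.05  0.052 0.037 0.038 0.038 0.043 0.042 0.008 0.019 0.021 0.02 ]
0.66 [0.006 0.042 0.061 0.06  0.045 0.051 0.048 0.046 0.048 0.009 0.009 0.019 0.021]
0.68 [0.009 0.053 0.056 0.056 0.053 0.056 0.056 0.059 0.058 0.005 0.007 0.004 0.006]
0.7 [0.008 0.062 0.063 0.075 0.077 0.076 0.075 0.073 0.065 0.056 0.007 0.013 0.016]
0.72 [0.005 0.065 0.074 0.077 0.076 0.081 0.077 0.077 0.07  0.005 0.006 0.015 0.014]
0.74 [0.007 0.067 0.077 0.079 0.082 0.083 0.081 0.078 0.077 0.065 0.006 0.013 0.021]
0.76 [0.005 0.067 0.076 0.081 0.081 0.081 0.08  0.078 0.081 0.068 0.009 0.008 0.008]
0.78 [0.004 0.063 0.076 0.076 0.08  0.08  0.079 0.077 0.076 0.066 0.007 0.008 0.007]
0.8 [0.006 0.06  0.067 0.076 0.077 0.077 0.076 0.077 0.074 0.068 0.007 0.089 0.112]
y [-0.45 -0.41 -0.37 -0.33 -0.29 -0.25 -0.21 -0.17 -0.13 -0.09 -0.05 -0.01  0.03  0.07]
0.58 [0.009 0.014 0.013 0.013 0.014 0.014 0.014 0.014 0.007 0.007 0.013 0.013 0.009 0.008]
0.61 [0.008 0.007 0.008 0.007 0.007 0.008 0.006 0.004 0.007 0.007 0.018 0.007 0.005 0.009]
0.64 [0.007 0.006 0.006 0.005 0.014 0.015 0.015 0.017 0.017 0.005 0.015 0.008 0.007 0.056]
0.67 [0.009 0.006 0.008 0.007 0.016 0.017 0.179 0.301 0.31  0.295 0.016 0.008 0.007 0.061]
0.7 [0.007 0.007 0.007 0.006 0.018 0.265 0.204 0.31  0.305 0.297 0.012 0.008 0.009 0.064]
0.73 [0.007 0.006 0.006 0.311 0.296 0.279 0.266 0.311 0.306 0.298 0.014 0.02  0.015 0.07 ]
0.76 [0.005 0.005 0.008 0.006 0.278 0.593 0.271 0.305 0.305 0.298 0.007 0.021 0.017 0.076]
0.79 [ 0.006  0.006  0.008  0.005  0.281  0.012  0.003 -1.    -1.     0.007  0.008  0.006  0.006  0.075]
0.82 [ 0.007  0.007  0.005  0.006  0.006  0.009  0.007 -1.    -1.     0.004  0.01   0.007  0.01   0.067]
```

move_arm --increments '[{"xyz": [40,0,-8],"roll": 0,"grip": 80},{"xyz": [40,0,0],"roll": -0.0,"grip": 80},{"xyz": [40,0,0],"roll": -0.0,"grip": 80}]'

```text
time_s: 1.2
position: [0.3851, -0.5074, 0.2311]
tcp_rot: [[0.898, 0.441, 0.001], [0.441, -0.898, -0.001], [0.0, 0.001, -1.0]]
force: [-0.9, -0.0, 0.2]
opening: 0.863
grasp_force: 0.0
```

move_arm --increments '[{"xyz": [40,-15,0],"roll": -0.124,"grip": 80},{"xyz": [40,-15,0],"roll": -0.124,"grip": 80},{"xyz": [40,-15,0],"roll": -0.124,"grip": 80},{"xyz": [40,-15,0],"roll": -0.124,"grip": 80},{"xyz": [40,-15,0],"roll": -0.124,"grip": 80}]'

```text
time_s: 1.62
position: [0.4853, -0.3263, 0.2306]
tcp_rot: [[0.467, 0.884, 0.001], [0.884, -0.467, -0.001], [-0.0, 0.002, -1.0]]
force: [0.4, 0.2, -0.4]
opening: 0.803
grasp_force: 0.0
```

move_arm --increments '[{"xyz": [40,-15,0],"roll": -0.124,"grip": 80},{"xyz": [40,-15,0],"roll": -0.124,"grip": 80},{"xyz": [40,-15,0],"roll": -0.124,"grip": 80},{"xyz": [40,-15,0],"roll": -0.12,"grip": 80}]'

```text
time_s: 1.95
position: [0.4756, -0.161, 0.2307]
tcp_rot: [[-0.007, 1.0, 0.002], [1.0, 0.007, -0.0], [-0.0, 0.002, -1.0]]
force: [1.1, 0.4, 0.8]
opening: 0.804
grasp_force: 0.0
```

```bash
python3 -c "
from h import *
print(np.round(bot.camera_model('wrist')['tool_from_camera'],3),bot.camera_model('wrist')['intrinsics'],bot.read_state()['joint_positions'])"
```

```text
[[-0.    -0.963 -0.271  0.072]
 [ 1.    -0.    -0.     0.   ]
 [-0.    -0.271  0.963 -0.162]
 [ 0.     0.     0.     1.   ]] [[351.24866264   0.         279.95792841]
 [  0.         351.24866264 209.12322483]
 [  0.           0.           1.        ]] [-3.14865575e+01  2.01289323e+01  9.89539863e+01  3.18139523e-02
  6.08285941e+01 -3.18770711e+01]
```

move_arm --increments '[{"xyz": [40,0,0],"roll": 0,"grip": 60},{"xyz": [40,0,0],"roll": 0,"grip": 60},{"xyz": [40,0,0],"roll": 0,"grip": 60},{"xyz": [40,10,0],"roll": 0,"grip": 60},{"xyz": [40,10,0],"roll": 0,"grip": 60}]'

```text
time_s: 2.37
position: [0.4946, 0.0391, 0.231]
tcp_rot: [[0.0, 1.0, 0.0], [1.0, -0.0, -0.0], [-0.0, 0.0, -1.0]]
force: [1.5, -1.0, 0.9]
opening: 0.61
grasp_force: 0.0
```

move_arm --increments '[{"xyz": [40,15,0],"roll": 0,"grip": 60},{"xyz": [40,20,0],"roll": 0,"grip": 60},{"xyz": [40,25,0],"roll": 0,"grip": 60},{"xyz": [40,25,0],"roll": 0,"grip": 60},{"xyz": [0,0,0],"roll": 0,"grip": 60}]'

```text
time_s: 2.78
position: [0.5766, 0.1904, 0.2309]
tcp_rot: [[-0.005, 1.0, 0.006], [1.0, 0.005, 0.004], [0.004, 0.007, -1.0]]
force: [0.6, -0.9, 0.5]
opening: 0.6
grasp_force: 0.0
```

```bash
cat > look.py <<'E'
from h import *
import sys
np.set_printoptions(precision=3,suppress=True)
def look(f,labels):
    p,d,s=shot('wrist',f);C=cloud(d,'wrist',s);out={}
    print(s['position'],s['opening'],s['time_s'])
    for l in labels:
        for r in bot.trace(l,'wrist'):
            m=r['mask']&(d>0)
            if m.sum()<30: continue
            q=C[m];zt=np.percentile(q[:,2],90);t=q[(q[:,2]>zt-.006)]
            b=cv2.minAreaRect(t[:,:2].astype(np.float32)*1000);v,u=np.nonzero(m)
            print(l,round(r['conf'],2),int(u.mean()),int(v.mean()),'mean',q.mean(0),'zt',zt.round(3),'rect',np.round(b[0],1),np.round(b[1],1),round(b[2],1))
    return p,d,s,C
E
python3 - <<'E'
from look import *
look('w1.png',['module_centre','vial_centre','driver_centre','fitting_centre'])
E
```

```text
[0.577 0.19  0.231] 0.6001903503058378 2.7833
module_centre 0.67 336 117 mean [0.637 0.257 0.013] zt 0.014 rect [637.4 256.4] [49.8 36.1] 57.4
vial_centre 0.85 235 207 mean [0.533 0.167 0.043] zt 0.054 rect [531.  163.5] [21.9 21.5] 45.5
driver_centre 0.94 221 112 mean [0.517 0.261 0.015] zt 0.017 rect [517.  260.8] [19.9 36.5] 40.1
fitting_centre 0.59 239 19 mean [0.538 0.349 0.012] zt 0.015 rect [537.6 350.2] [32.  14.7] 88.3
```

View pics/w1.png

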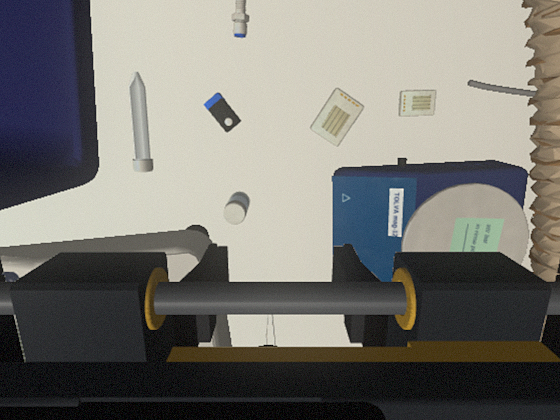

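Wrist view: the vial is at (235,207), the driver at (221,112), the big pale module at (336,117), the small one at (417,102), and the fitting at (239,19). The sizes and heights match the list. I'll check the height of the blue balance where the gripper body would hang over it.

Run:
```python
from h import *
z=np.load('pics/w1.png.npz');d=z['d'];C=cloud(d,'wrist',dict(position=z['pos'],tcp_rot=z['R']))
c=np.array([.6374,.2564]);a=np.radians(-32.6);q=C[...,:2]-c
for sh in (0,.008):
  l=q@[np.cos(a),np.sin(a)];w=q@[-np.sin(a),np.cos(a)]-sh
  for W in (.0375,.045):
    k=(d>0)&(abs(l)<.105)&(abs(w)<W);print(sh,W,np.sort(C[k][:,2])[-400::80].round(3), C[k][C[k][:,2]>.05].shape)
```

```text
0 0.0375 [0.325 0.325 0.325 0.326 0.326] (7042, 3)
0 0.045 [0.342 0.342 0.343 0.343 0.344] (15298, 3)
0.008 0.0375 [0.319 0.32  0.322 0.324 0.324] (2175, 3)
0.008 0.045 [0.325 0.325 0.325 0.325 0.326] (6667, 3)
```

Run:
```python
from h import *
z=np.load('pics/w1.png.npz');d=z['d'];C=cloud(d,'wrist',dict(position=z['pos'],tcp_rot=z['R']))
c=np.array([.6374,.2564]);a=np.radians(-32.6);q=C[...,:2]-c
for sh in (0,.008):
  l=q@[np.cos(a),np.sin(a)];w=q@[-np.sin(a),np.cos(a)]-sh
  for W in (.0375,.045):
    k=(d>0)&(abs(l)<.105)&(abs(w)<W)&(C[...,2]<.12);zz=np.sort(C[k][:,2]);print(sh,W,zz[-1],zz[-20],(zz>.06).sum())
```

```text
0 0.0375 0.06332318440565474 0.06264301374738587 353
0 0.045 0.06332318440565474 0.06264301374738587 353
0.008 0.0375 0.06332318440565474 0.06264301374738587 347
0.008 0.045 0.06332318440565474 0.06264301374738587 353
```

move_arm --increments '[{"xyz": [33,30,0],"roll": 0,"grip": 65},{"xyz": [33,31,0],"roll": 0,"grip": 65},{"xyz": [0,0,30],"roll": 0.114,"grip": 65},{"xyz": [0,0,30],"roll": 0.114,"grip": 65},{"xyz": [0,0,30],"roll": 0.114,"grip": 65}]'

```text
time_s: 3.45
position: [0.6294, 0.2441, 0.1404]
tcp_rot: [[0.342, 0.94, 0.002], [0.94, -0.342, 0.0], [0.001, 0.001, -1.0]]
force: [-0.0, 0.2, 0.1]
opening: 0.65
grasp_force: 0.0
```

move_arm --increments '[{"xyz": [0,0,30],"roll": 0.114,"grip": 65},{"xyz": [0,0,20],"roll": 0.114,"grip": 65},{"xyz": [0,0,10],"roll": 0,"grip": 65},{"xyz": [0,0,0],"roll": 0,"grip": 65}]'

```text
time_s: 3.78
position: [0.6269, 0.2433, 0.078]
tcp_rot: [[0.539, 0.842, -0.006], [0.842, -0.539, -0.001], [-0.004, -0.004, -1.0]]
force: [-0.6, 0.7, -0.2]
opening: 0.649
grasp_force: 0.0
```

move_arm --increments '[{"xyz": [16,2,0],"roll": 0,"grip": 65},{"xyz": [0,0,30],"roll": 0,"grip": 65},{"xyz": [0,0,25],"roll": 0,"grip": 65},{"xyz": [0,0,8],"roll": 0,"grip": 65},{"xyz": [0,0,0],"roll": 0,"grip": 65}]'

```text
time_s: 4.2
position: [0.6381, 0.2569, 0.0166]
tcp_rot: [[0.539, 0.842, -0.003], [0.842, -0.539, -0.001], [-0.002, -0.002, -1.0]]
force: [-0.1, 0.7, -0.1]
opening: 0.651
grasp_force: 0.0
```

move_arm --increments '[{"xyz": [0,0,12],"roll": 0,"grip": 65},{"xyz": [0,0,0],"roll": 0,"grip": 30},{"xyz": [0,0,0],"roll": 0,"grip": 20},{"xyz": [0,0,0],"roll": 0,"grip": 20},{"xyz": [0,0,0],"roll": 0,"grip": 20}]'

```text
time_s: 4.62
position: [0.64, 0.2579, 0.0067]
tcp_rot: [[0.54, 0.842, 0.002], [0.842, -0.54, 0.0], [0.001, 0.001, -1.0]]
force: [0.1, -0.4, 0.0]
opening: 0.433
grasp_force: 0.1
```

move_arm --increments '[{"xyz": [0,0,0],"roll": 0,"grip": 20},{"xyz": [0,0,-20],"roll": 0,"grip": 20},{"xyz": [0,0,-40],"roll": 0,"grip": 20},{"xyz": [0,0,-40],"roll": 0,"grip": 20},{"xyz": [0,0,-40],"roll": 0,"grip": 20}]'

```text
time_s: 5.03
position: [0.6387, 0.2576, 0.1467]
tcp_rot: [[0.54, 0.842, -0.001], [0.842, -0.54, -0.0], [-0.001, -0.001, -1.0]]
force: [0.8, 0.4, -0.6]
opening: 0.409
grasp_force: 30.0
```

move_arm --increments '[{"xyz": [-40,-20,-15],"roll": -0.114,"grip": 20},{"xyz": [-40,-20,-15],"roll": -0.114,"grip": 20},{"xyz": [-40,-20,0],"roll": -0.114,"grip": 20},{"xyz": [-40,-20,0],"roll": -0.114,"grip": 20},{"xyz": [-40,-20,0],"roll": -0.114,"grip": 20}]'

```text
time_s: 5.45
position: [0.4922, 0.1174, 0.1729]
tcp_rot: [[-0.008, 1.0, 0.001], [1.0, 0.008, 0.0], [0.0, 0.001, -1.0]]
force: [0.2, -1.5, 0.2]
opening: 0.407
grasp_force: 30.0
```

move_arm --increments '[{"xyz": [-40,0,0],"roll": 0,"grip": 20},{"xyz": [-40,0,0],"roll": 0,"grip": 20},{"xyz": [-40,0,0],"roll": 0,"grip": 20},{"xyz": [-40,0,0],"roll": 0,"grip": 20},{"xyz": [-40,0,0],"roll": 0,"grip": 20}]'

```text
time_s: 5.87
position: [0.4944, -0.0842, 0.1727]
tcp_rot: [[-0.0, 1.0, 0.001], [1.0, 0.0, -0.0], [-0.0, 0.001, -1.0]]
force: [-0.9, -0.3, -0.5]
opening: 0.404
grasp_force: 30.0
```

move_arm --increments '[{"xyz": [-40,0,0],"roll": 0,"grip": 20},{"xyz": [-40,0,0],"roll": 0,"grip": 20},{"xyz": [-20,0,0],"roll": 0,"grip": 20},{"xyz": [0,0,0],"roll": 0,"grip": 20}]'

```text
time_s: 6.2
position: [0.4957, -0.1877, 0.1727]
tcp_rot: [[0.005, 1.0, 0.003], [1.0, -0.005, -0.004], [-0.004, 0.003, -1.0]]
force: [-0.4, 0.3, -0.1]
opening: 0.408
grasp_force: 30.0
```

Run:
```python
from look import *
p,d,s,C=look('w2.png',['module_centre','tray','holder','supply'])
print(s['tcp_rot'])
```

```text
[ 0.496 -0.188  0.173] 0.4077160363012026 6.2
module_centre 0.36 316 203 mean [ 0.529 -0.197  0.031] zt 0.035 rect [ 528.6 -202.9] [37.1 30.2] 90.0
tray 0.9 261 218 mean [ 0.479 -0.221  0.005] zt 0.009 rect [ 483.8 -262.2] [208.5 190.2] 90.0
holder 0.82 310 340 mean [ 0.526 -0.335  0.036] zt 0.034 rect [ 510.3 -258.7] [ 33.8 189.1] 12.1
holder 0.69 361 26 mean [ 0.566 -0.048  0.005] zt 0.008 rect [567.3 -44.7] [33. 15.] 88.6
holder 0.63 261 218 mean [ 0.479 -0.221  0.005] zt 0.008 rect [ 483.7 -262.2] [208.5 190.5] 90.0
supply 0.91 316 203 mean [ 0.53  -0.197  0.03 ] zt 0.035 rect [ 528.6 -203.1] [37.4 30.2] 90.0
[[ 0.005  1.     0.003]
 [ 1.    -0.005 -0.004]
 [-0.004  0.003 -1.   ]]
```

View pics/w2.png

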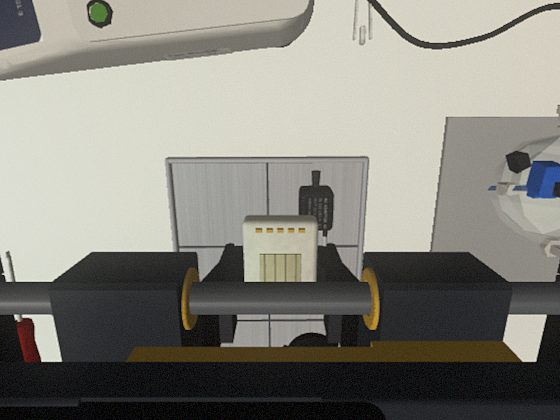

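The module hangs flat in the jaws at (280,250), the supply is at (316,203) at x = 0.529, and the tray is where I expected it.

move_arm --increments '[{"xyz": [-35,11,0],"roll": 0,"grip": 20},{"xyz": [-35,11,0],"roll": 0,"grip": 20},{"xyz": [-25,10,0],"roll": 0,"grip": 20},{"xyz": [0,0,40],"roll": 0,"grip": 20},{"xyz": [0,0,0],"roll": 0,"grip": 20}]'

```text
time_s: 6.87
position: [0.5243, -0.2751, 0.1267]
tcp_rot: [[-0.0, 1.0, -0.008], [1.0, 0.0, 0.006], [0.006, -0.008, -1.0]]
force: [-2.0, 1.1, -1.6]
opening: 0.408
grasp_force: 30.0
```

move_arm --increments '[{"xyz": [0,0,40],"roll": 0,"grip": 20},{"xyz": [0,0,30],"roll": 0,"grip": 20},{"xyz": [0,0,10],"roll": 0,"grip": 20},{"xyz": [0,0,0],"roll": 0,"grip": 20},{"xyz": [0,0,0],"roll": 0,"grip": 20}]'

```text
time_s: 7.28
position: [0.5269, -0.2762, 0.0529]
tcp_rot: [[-0.002, 1.0, -0.0], [1.0, 0.002, 0.0], [0.0, -0.0, -1.0]]
force: [0.9, 0.1, 0.5]
opening: 0.41
grasp_force: 30.0
```

move_arm --increments '[{"xyz": [-7,1,10],"roll": 0,"grip": 20},{"xyz": [0,0,15],"roll": 0,"grip": 20},{"xyz": [0,0,8],"roll": 0,"grip": 20},{"xyz": [0,0,0],"roll": 0,"grip": 20},{"xyz": [0,0,0],"roll": 0,"grip": 20}]'

```text
time_s: 7.7
position: [0.5277, -0.2845, 0.0194]
tcp_rot: [[0.0, 1.0, 0.0], [1.0, -0.0, -0.0], [-0.0, 0.0, -1.0]]
force: [0.5, 0.3, -0.4]
opening: 0.409
grasp_force: 30.0
```

move_arm --increments '[{"xyz": [0,0,4],"roll": 0,"grip": 20},{"xyz": [0,0,4],"roll": 0,"grip": 20},{"xyz": [0,0,0],"roll": 0,"grip": 20},{"xyz": [0,0,0],"roll": 0,"grip": 60},{"xyz": [0,0,0],"roll": 0,"grip": 60}]'

```text
time_s: 8.12
position: [0.5276, -0.2844, 0.0112]
tcp_rot: [[-0.0, 1.0, 0.0], [1.0, 0.0, -0.0], [-0.0, 0.0, -1.0]]
force: [1.0, 0.1, 0.4]
opening: 0.488
grasp_force: 0.0
```

move_arm --increments '[{"xyz": [0,0,0],"roll": 0,"grip": 60},{"xyz": [0,0,-20],"roll": 0,"grip": 60},{"xyz": [0,0,-40],"roll": 0,"grip": 60},{"xyz": [0,0,-40],"roll": 0,"grip": 60},{"xyz": [0,0,-40],"roll": 0,"grip": 60}]'

```text
time_s: 8.53
position: [0.5271, -0.2839, 0.1522]
tcp_rot: [[0.0, 1.0, -0.001], [1.0, -0.0, 0.001], [0.001, -0.001, -1.0]]
force: [0.8, -0.8, -1.3]
opening: 0.6
grasp_force: 0.0
```

move_arm --increments '[{"xyz": [40,-10,-20],"roll": 0,"grip": 50},{"xyz": [40,-10,0],"roll": 0,"grip": 50},{"xyz": [40,-10,0],"roll": 0,"grip": 50},{"xyz": [40,0,0],"roll": 0,"grip": 50},{"xyz": [40,0,0],"roll": 0,"grip": 50}]'

```text
time_s: 8.95
position: [0.4975, -0.0864, 0.1699]
tcp_rot: [[0.001, 1.0, 0.001], [1.0, -0.001, -0.0], [-0.0, 0.001, -1.0]]
force: [1.6, 0.7, 0.2]
opening: 0.502
grasp_force: 0.0
```

Run:
```python
from look import *
p,d,s=shot('top','top2.png');C=cloud(d,'top')
for l in ['module_centre']:
    for r in bot.trace(l,'top'):
        q=C[r['mask']&(d>0)];print(l,r['conf'],q.mean(0),np.percentile(q[:,2],[5,50,95]))
```

```text
module_centre 0.74 [ 0.526 -0.281  0.016] [0.011 0.016 0.021]
module_centre 0.43 [0.722 0.276 0.009] [0.004 0.009 0.014]
```

move_arm --increments '[{"xyz": [40,0,0],"roll": 0,"grip": 50},{"xyz": [40,0,0],"roll": 0,"grip": 50},{"xyz": [40,10,0],"roll": 0,"grip": 50},{"xyz": [40,12,0],"roll": 0,"grip": 50},{"xyz": [30,12,0],"roll": 0,"grip": 50}]'

```text
time_s: 9.47
position: [0.5327, 0.1042, 0.1696]
tcp_rot: [[-0.001, 1.0, 0.001], [1.0, 0.001, 0.0], [0.0, 0.001, -1.0]]
force: [1.5, -0.8, -0.3]
opening: 0.496
grasp_force: 0.0
```

move_arm --increments '[{"xyz": [0,0,0],"roll": 0,"grip": 50},{"xyz": [0,0,0],"roll": 0,"grip": 50}]'

```text
time_s: 9.63
position: [0.5332, 0.1029, 0.1693]
tcp_rot: [[-0.003, 1.0, 0.001], [1.0, 0.003, -0.001], [-0.001, 0.001, -1.0]]
force: [-0.5, -0.6, -1.0]
opening: 0.496
grasp_force: 0.0
```

Run:
```python
from look import *
p,d,s,C=look('w3.png',['vial_centre','driver_centre','fitting_centre'])
r=bot.trace('vial_centre','wrist')[0]['mask']&(d>0);q=C[r];t=q[q[:,2]>np.percentile(q[:,2],90)-.003]
print(cv2.minEnclosingCircle(t[:,:2].astype(np.float32)*1000),t.mean(0))
```

```text
[0.533 0.103 0.169] 0.49646282793924545 9.6333
vial_centre 0.96 277 126 mean [0.531 0.163 0.053] zt 0.054 rect [531.  162.8] [21.7 21.8] 0.6
vial_centre 0.27 265 11 mean [0.521 0.252 0.015] zt 0.019 rect [520.7 256. ] [19.2 24.8] 38.3
driver_centre 0.97 265 11 mean [0.521 0.252 0.015] zt 0.019 rect [520.5 255.9] [18.8 24.8] 38.3
fitting_centre 0.35 154 41 mean [0.43  0.229 0.015] zt 0.017 rect [427.3 229.5] [19.7 61.6] 0.9
((531.0824584960938, 162.7698516845703), 11.27568244934082) [0.531 0.163 0.053]
```

move_arm --increments '[{"xyz": [30,-1,0],"roll": 0,"grip": 55},{"xyz": [30,-1,0],"roll": 0,"grip": 55},{"xyz": [0,0,40],"roll": 0,"grip": 55},{"xyz": [0,0,40],"roll": 0,"grip": 55},{"xyz": [0,0,0],"roll": 0,"grip": 55}]'

```text
time_s: 10.3
position: [0.5247, 0.1605, 0.082]
tcp_rot: [[0.001, 1.0, -0.016], [1.0, -0.001, -0.002], [-0.002, -0.016, -1.0]]
force: [-1.6, -0.7, -1.5]
opening: 0.552
grasp_force: 0.0
```

move_arm --increments '[{"xyz": [0,0,0],"roll": 0,"grip": 55},{"xyz": [0,0,0],"roll": 0,"grip": 55}]'

```text
time_s: 10.47
position: [0.5314, 0.1611, 0.0905]
tcp_rot: [[0.002, 1.0, 0.002], [1.0, -0.002, 0.0], [0.0, 0.002, -1.0]]
force: [0.1, 0.4, 0.1]
opening: 0.551
grasp_force: 0.0
```

move_arm --increments '[{"xyz": [2,0,20],"roll": 0,"grip": 55},{"xyz": [0,0,20],"roll": 0,"grip": 55},{"xyz": [0,0,20],"roll": 0,"grip": 55},{"xyz": [0,0,10],"roll": 0,"grip": 55},{"xyz": [0,0,0],"roll": 0,"grip": 55}]'

```text
time_s: 10.88
position: [0.531, 0.1635, 0.0199]
tcp_rot: [[0.001, 1.0, 0.001], [1.0, -0.001, 0.0], [0.0, 0.001, -1.0]]
force: [0.6, -0.3, 0.3]
opening: 0.553
grasp_force: 0.0
```

move_arm --increments '[{"xyz": [0,0,0],"roll": 0,"grip": 30},{"xyz": [0,0,0],"roll": 0,"grip": 15},{"xyz": [0,0,0],"roll": 0,"grip": 10},{"xyz": [0,0,0],"roll": 0,"grip": 10},{"xyz": [0,0,0],"roll": 0,"grip": 10}]'

```text
time_s: 11.3
position: [0.531, 0.1641, 0.0201]
tcp_rot: [[-0.0, 1.0, 0.002], [1.0, 0.0, 0.0], [0.0, 0.002, -1.0]]
force: [1.6, -0.3, 1.7]
opening: 0.254
grasp_force: 25.6
```

move_arm --increments '[{"xyz": [0,0,-15],"roll": 0,"grip": 10},{"xyz": [0,0,-35],"roll": 0,"grip": 10},{"xyz": [0,0,-40],"roll": 0,"grip": 10},{"xyz": [-10,0,-40],"roll": 0,"grip": 10},{"xyz": [-25,-10,-20],"roll": 0,"grip": 10}]'

```text
time_s: 11.72
position: [0.5248, 0.1308, 0.1742]
tcp_rot: [[-0.003, 1.0, 0.011], [1.0, 0.003, 0.001], [0.001, 0.011, -1.0]]
force: [1.4, 0.4, -0.1]
opening: 0.259
grasp_force: 30.0
```

move_arm --increments '[{"xyz": [-38,-10,0],"roll": 0,"grip": 10},{"xyz": [-38,-10,0],"roll": 0,"grip": 10},{"xyz": [-38,0,0],"roll": 0,"grip": 10},{"xyz": [-38,0,0],"roll": 0,"grip": 10},{"xyz": [-38,0,0],"roll": 0,"grip": 10}]'

```text
time_s: 12.13
position: [0.4999, -0.0625, 0.1698]
tcp_rot: [[-0.0, 1.0, 0.001], [1.0, 0.0, -0.0], [-0.0, 0.001, -1.0]]
force: [1.2, 0.6, -0.8]
opening: 0.251
grasp_force: 30.0
```

move_arm --increments '[{"xyz": [-38,0,0],"roll": 0,"grip": 10},{"xyz": [-38,0,0],"roll": 0,"grip": 10},{"xyz": [-38,0,0],"roll": 0,"grip": 10},{"xyz": [-38,10,0],"roll": 0,"grip": 10},{"xyz": [-38,10,0],"roll": 0,"grip": 10}]'

```text
time_s: 12.55
position: [0.5197, -0.2527, 0.1695]
tcp_rot: [[0.001, 1.0, -0.0], [1.0, -0.001, 0.001], [0.001, -0.0, -1.0]]
force: [0.5, -0.5, -0.9]
opening: 0.257
grasp_force: 30.0
```

move_arm --increments '[{"xyz": [-20,5,0],"roll": 0,"grip": 10},{"xyz": [-10,0,0],"roll": 0,"grip": 10},{"xyz": [0,0,0],"roll": 0,"grip": 10},{"xyz": [0,0,0],"roll": 0,"grip": 10}]'

```text
time_s: 12.88
position: [0.5244, -0.2798, 0.1688]
tcp_rot: [[0.001, 1.0, -0.002], [1.0, -0.0, 0.002], [0.002, -0.002, -1.0]]
force: [-0.5, 0.6, -0.9]
opening: 0.252
grasp_force: 30.0
```

move_arm --increments '[{"xyz": [-5,3,15],"roll": 0,"grip": 10},{"xyz": [0,0,35],"roll": 0,"grip": 10},{"xyz": [0,0,35],"roll": 0,"grip": 10},{"xyz": [0,0,20],"roll": 0,"grip": 10},{"xyz": [0,0,10],"roll": 0,"grip": 10}]'

```text
time_s: 13.3
position: [0.526, -0.2817, 0.0513]
tcp_rot: [[-0.002, 1.0, -0.006], [1.0, 0.002, 0.005], [0.005, -0.006, -1.0]]
force: [-0.5, 0.7, -0.1]
opening: 0.257
grasp_force: 30.0
```

move_arm --increments '[{"xyz": [0,0,0],"roll": 0,"grip": 10},{"xyz": [0,0,0],"roll": 0,"grip": 10}]'

```text
time_s: 13.47
position: [0.5285, -0.2848, 0.0546]
tcp_rot: [[-0.001, 1.0, -0.0], [1.0, 0.001, 0.001], [0.001, -0.0, -1.0]]
force: [-0.0, -0.7, -0.5]
opening: 0.254
grasp_force: 30.0
```

Run:
```python
from look import *
p,d,s,C=look('w4.png',['module_centre','vial_centre'])
```

```text
[ 0.529 -0.285  0.055] 0.25419499037532006 13.4667
module_centre 0.91 277 215 mean [ 0.527 -0.273  0.016] zt 0.018 rect [ 527.1 -276.8] [35.9 30.6] 0.9
vial_centre 0.63 279 260 mean [ 0.528 -0.277  0.069] zt 0.088 rect [ 527.1 -285.1] [23.4 19.4] 70.7
```

View pics/w4.png

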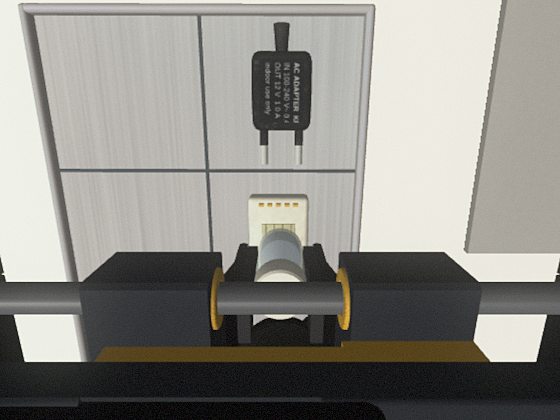

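The vial hangs upright over the module at (278,260), the module's top edge is at row 195, and the two centres agree within 2 mm. I'm lowering it.

move_arm --increments '[{"xyz": [0,-1,8],"roll": 0,"grip": 10},{"xyz": [0,0,5],"roll": 0,"grip": 10},{"xyz": [0,0,3],"roll": 0,"grip": 10},{"xyz": [0,0,0],"roll": 0,"grip": 10},{"xyz": [0,0,0],"roll": 0,"grip": 10}]'

```text
time_s: 14.03
position: [0.5272, -0.286, 0.0379]
tcp_rot: [[0.0, 1.0, -0.001], [1.0, -0.0, 0.0], [0.0, -0.001, -1.0]]
force: [0.0, -0.3, -0.1]
opening: 0.255
grasp_force: 30.0
```

move_arm --increments '[{"xyz": [0,0,1],"roll": 0,"grip": 10},{"xyz": [0,0,0],"roll": 0,"grip": 10},{"xyz": [0,0,0],"roll": 0,"grip": 30},{"xyz": [0,0,0],"roll": 0,"grip": 45},{"xyz": [0,0,0],"roll": 0,"grip": 60}]'

```text
time_s: 14.45
position: [0.5275, -0.2861, 0.0373]
tcp_rot: [[-0.0, 1.0, 0.0], [1.0, 0.0, -0.0], [-0.0, 0.0, -1.0]]
force: [0.2, 0.8, 0.8]
opening: 0.377
grasp_force: 0.0
```

move_arm --increments '[{"xyz": [0,0,0],"roll": 0,"grip": 60},{"xyz": [0,0,-15],"roll": 0,"grip": 60},{"xyz": [0,0,-30],"roll": 0,"grip": 60},{"xyz": [0,0,-40],"roll": 0,"grip": 60},{"xyz": [0,0,-40],"roll": 0,"grip": 60}]'

```text
time_s: 14.87
position: [0.5265, -0.2854, 0.1626]
tcp_rot: [[0.0, 1.0, -0.003], [1.0, -0.0, 0.002], [0.002, -0.003, -1.0]]
force: [0.9, -0.3, 0.3]
opening: 0.591
grasp_force: 0.0
```

move_arm --increments '[{"xyz": [38,-10,-20],"roll": 0,"grip": 50},{"xyz": [40,-10,0],"roll": 0,"grip": 50},{"xyz": [40,-10,0],"roll": 0,"grip": 50},{"xyz": [40,0,0],"roll": 0,"grip": 50},{"xyz": [40,0,0],"roll": 0,"grip": 50}]'

```text
time_s: 15.28
position: [0.497, -0.0885, 0.1816]
tcp_rot: [[0.001, 1.0, 0.0], [1.0, -0.001, -0.0], [-0.0, 0.0, -1.0]]
force: [0.5, 0.6, -0.0]
opening: 0.503
grasp_force: 0.0
```

Run:
```python
from look import *
p,d,s=shot('top','top3.png');C=cloud(d,'top')
cv2.imwrite('pics/top3c.png',cv2.resize(p[200:320,320:460,::-1],None,fx=4,fy=4))
for l in ['module_centre','vial_centre']:
    for r in bot.trace(l,'top'):
        q=C[r['mask']&(d>0)];print(l,r['conf'],q.mean(0),np.percentile(q[:,2],[5,50,95]))
```

```text
module_centre 0.73 [ 0.749 -0.002  0.012] [0.007 0.012 0.017]
module_centre 0.62 [ 0.525 -0.28   0.058] [0.024 0.067 0.074]
module_centre 0.52 [ 0.522 -0.274  0.016] [0.011 0.016 0.021]
module_centre 0.49 [0.722 0.276 0.009] [0.004 0.009 0.013]
```

View pics/top3c.png

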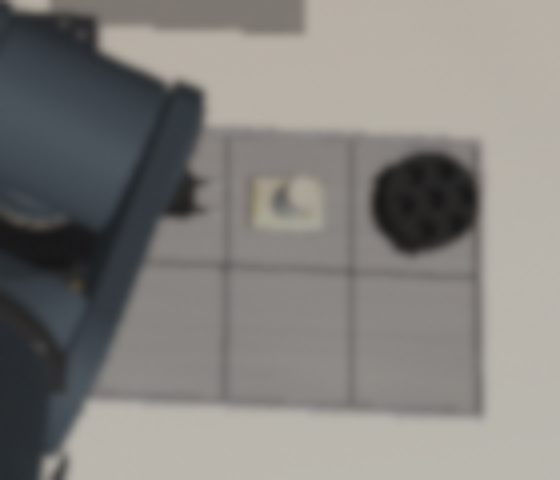

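The vial stands on the module at (300,195) in the crop, between the supply (185,195) and the holder (425,200). The driver is next.

move_arm --increments '[{"xyz": [39,0,0],"roll": 0,"grip": 50},{"xyz": [39,0,0],"roll": 0,"grip": 50},{"xyz": [39,0,0],"roll": 0,"grip": 50},{"xyz": [39,5,0],"roll": 0,"grip": 50},{"xyz": [39,5,0],"roll": 0,"grip": 50}]'

```text
time_s: 15.85
position: [0.5088, 0.1051, 0.1813]
tcp_rot: [[0.002, 1.0, 0.001], [1.0, -0.002, -0.0], [-0.0, 0.001, -1.0]]
force: [0.3, -0.8, 0.1]
opening: 0.499
grasp_force: 0.0
```

move_arm --increments '[{"xyz": [39,5,0],"roll": 0,"grip": 50},{"xyz": [39,5,0],"roll": 0,"grip": 50},{"xyz": [39,0,0],"roll": 0,"grip": 50},{"xyz": [38,0,0],"roll": 0,"grip": 50},{"xyz": [0,0,15],"roll": -0.11,"grip": 50}]'

```text
time_s: 16.27
position: [0.5217, 0.2661, 0.1688]
tcp_rot: [[-0.115, 0.993, 0.01], [0.993, 0.115, 0.005], [0.004, 0.01, -1.0]]
force: [0.6, 0.1, 0.2]
opening: 0.502
grasp_force: 0.0
```

move_arm --increments '[{"xyz": [0,0,20],"roll": -0.114,"grip": 50},{"xyz": [0,0,20],"roll": -0.114,"grip": 50},{"xyz": [0,0,20],"roll": -0.114,"grip": 50},{"xyz": [0,0,20],"roll": -0.114,"grip": 50},{"xyz": [0,0,10],"roll": -0.114,"grip": 50}]'

```text
time_s: 16.68
position: [0.5182, 0.2584, 0.0737]
tcp_rot: [[-0.632, 0.775, -0.002], [0.775, 0.632, -0.001], [0.001, -0.003, -1.0]]
force: [-0.4, -0.2, 0.1]
opening: 0.499
grasp_force: 0.0
```

move_arm --increments '[{"xyz": [0,0,0],"roll": 0,"grip": 50},{"xyz": [0,0,0],"roll": 0,"grip": 50}]'

```text
time_s: 16.85
position: [0.5188, 0.2589, 0.0756]
tcp_rot: [[-0.625, 0.78, -0.001], [0.78, 0.625, -0.0], [0.0, -0.001, -1.0]]
force: [-0.2, 0.1, -0.3]
opening: 0.499
grasp_force: 0.0
```

move_arm --increments '[{"xyz": [0,0,25],"roll": 0,"grip": 50},{"xyz": [0,0,25],"roll": 0,"grip": 50},{"xyz": [0,0,14],"roll": 0,"grip": 50},{"xyz": [0,0,7],"roll": 0,"grip": 50},{"xyz": [0,0,0],"roll": 0,"grip": 50}]'

```text
time_s: 17.27
position: [0.5183, 0.2594, 0.0046]
tcp_rot: [[-0.627, 0.779, -0.001], [0.779, 0.627, -0.0], [0.0, -0.001, -1.0]]
force: [0.3, 0.1, -0.2]
opening: 0.5
grasp_force: 0.0
```

move_arm --increments '[{"xyz": [0,0,0],"roll": 0,"grip": 30},{"xyz": [0,0,0],"roll": 0,"grip": 10},{"xyz": [0,0,0],"roll": 0,"grip": 10},{"xyz": [0,0,0],"roll": 0,"grip": 10},{"xyz": [0,0,0],"roll": 0,"grip": 10}]'

```text
time_s: 17.68
position: [0.5186, 0.2601, 0.006]
tcp_rot: [[-0.629, 0.778, 0.002], [0.778, 0.629, 0.0], [-0.001, 0.002, -1.0]]
force: [0.1, -0.4, 4.2]
opening: 0.213
grasp_force: 30.0
```

move_arm --increments '[{"xyz": [0,0,-20],"roll": 0,"grip": 10},{"xyz": [0,0,-40],"roll": 0,"grip": 10},{"xyz": [0,0,-40],"roll": 0,"grip": 10},{"xyz": [0,0,-40],"roll": 0,"grip": 10},{"xyz": [-10,0,-30],"roll": 0,"grip": 10}]'

```text
time_s: 18.1
position: [0.5237, 0.2533, 0.1786]
tcp_rot: [[-0.63, 0.777, 0.002], [0.777, 0.63, 0.001], [-0.0, 0.002, -1.0]]
force: [0.6, 0.1, 0.2]
opening: 0.215
grasp_force: 30.0
```

move_arm --increments '[{"xyz": [-35,-15,0],"roll": 0.113,"grip": 10},{"xyz": [-35,-15,0],"roll": 0.113,"grip": 10},{"xyz": [-35,-15,0],"roll": 0.113,"grip": 10},{"xyz": [-35,-15,0],"roll": 0.113,"grip": 10},{"xyz": [-35,-15,0],"roll": 0.113,"grip": 10}]'

```text
time_s: 18.52
position: [0.5343, 0.0626, 0.1757]
tcp_rot: [[-0.11, 0.994, 0.002], [0.994, 0.11, -0.0], [-0.001, 0.002, -1.0]]
force: [1.1, -0.7, 0.1]
opening: 0.215
grasp_force: 30.0
```

move_arm --increments '[{"xyz": [-35,-15,0],"roll": 0.113,"grip": 10},{"xyz": [-38,-12,0],"roll": 0,"grip": 10},{"xyz": [-38,-12,0],"roll": 0,"grip": 10},{"xyz": [-38,-12,0],"roll": 0,"grip": 10},{"xyz": [-38,-12,0],"roll": 0,"grip": 10}]'

```text
time_s: 18.93
position: [0.474, -0.1258, 0.1755]
tcp_rot: [[-0.002, 1.0, 0.0], [1.0, 0.002, -0.0], [-0.0, 0.0, -1.0]]
force: [0.4, 0.1, -0.2]
opening: 0.211
grasp_force: 30.0
```

move_arm --increments '[{"xyz": [-25,0,0],"roll": 0,"grip": 10},{"xyz": [0,0,0],"roll": 0,"grip": 10},{"xyz": [0,0,0],"roll": 0,"grip": 10}]'

```text
time_s: 19.18
position: [0.4749, -0.1505, 0.1754]
tcp_rot: [[0.001, 1.0, 0.001], [1.0, -0.001, -0.0], [-0.0, 0.001, -1.0]]
force: [-0.8, -0.5, 0.8]
opening: 0.215
grasp_force: 30.0
```

move_arm --increments '[{"xyz": [-25,-18,0],"roll": 0,"grip": 10},{"xyz": [-25,-19,0],"roll": 0,"grip": 10},{"xyz": [0,0,35],"roll": 0,"grip": 10},{"xyz": [0,0,40],"roll": 0,"grip": 10},{"xyz": [0,0,35],"roll": 0,"grip": 10}]'

```text
time_s: 19.6
position: [0.4384, -0.1985, 0.0647]
tcp_rot: [[-0.002, 1.0, 0.002], [1.0, 0.002, -0.001], [-0.001, 0.002, -1.0]]
force: [0.1, 0.5, -0.8]
opening: 0.211
grasp_force: 30.0
```

move_arm --increments '[{"xyz": [0,0,15],"roll": 0,"grip": 10},{"xyz": [0,0,10],"roll": 0,"grip": 10},{"xyz": [0,0,0],"roll": 0,"grip": 10},{"xyz": [0,0,0],"roll": 0,"grip": 10}]'

```text
time_s: 19.93
position: [0.4385, -0.1985, 0.0403]
tcp_rot: [[-0.003, 1.0, -0.0], [1.0, 0.003, 0.0], [0.0, -0.0, -1.0]]
force: [-0.7, 0.4, 0.3]
opening: 0.212
grasp_force: 30.0
```

move_arm --increments '[{"xyz": [0,0,18],"roll": 0,"grip": 10},{"xyz": [0,0,8],"roll": 0,"grip": 10},{"xyz": [0,0,4],"roll": 0,"grip": 10},{"xyz": [0,0,0],"roll": 0,"grip": 10},{"xyz": [0,0,0],"roll": 0,"grip": 10}]'

```text
time_s: 20.35
position: [0.4384, -0.1994, 0.0108]
tcp_rot: [[-0.002, 1.0, 0.001], [1.0, 0.002, -0.0], [-0.0, 0.001, -1.0]]
force: [-0.0, -0.6, 0.6]
opening: 0.21
grasp_force: 30.0
```

move_arm --increments '[{"xyz": [0,0,0],"roll": 0,"grip": 25},{"xyz": [0,0,0],"roll": 0,"grip": 45},{"xyz": [0,0,0],"roll": 0,"grip": 45},{"xyz": [0,0,-20],"roll": 0,"grip": 45},{"xyz": [0,0,-40],"roll": 0,"grip": 45}]'

```text
time_s: 20.77
position: [0.4358, -0.1978, 0.0678]
tcp_rot: [[-0.001, 1.0, -0.007], [1.0, 0.002, 0.005], [0.005, -0.007, -1.0]]
force: [0.8, -0.7, -0.3]
opening: 0.424
grasp_force: 0.0
```

move_arm --increments '[{"xyz": [0,0,-40],"roll": 0,"grip": 45},{"xyz": [10,5,-40],"roll": 0,"grip": 45},{"xyz": [40,10,-30],"roll": 0,"grip": 45},{"xyz": [40,10,0],"roll": 0,"grip": 45},{"xyz": [40,10,0],"roll": 0,"grip": 45}]'

```text
time_s: 21.18
position: [0.4726, -0.0764, 0.1772]
tcp_rot: [[0.001, 1.0, 0.006], [1.0, -0.001, -0.002], [-0.002, 0.006, -1.0]]
force: [0.2, 0.4, 0.5]
opening: 0.453
grasp_force: 0.0
```

move_arm --increments '[{"xyz": [40,10,0],"roll": 0,"grip": 45},{"xyz": [40,10,0],"roll": 0,"grip": 45},{"xyz": [40,10,0],"roll": 0,"grip": 45},{"xyz": [40,10,0],"roll": 0,"grip": 45},{"xyz": [40,10,0],"roll": 0,"grip": 45}]'

```text
time_s: 21.6
position: [0.5204, 0.1256, 0.1749]
tcp_rot: [[-0.002, 1.0, 0.0], [1.0, 0.002, -0.0], [-0.0, 0.0, -1.0]]
force: [0.3, 0.1, 0.3]
opening: 0.448
grasp_force: 0.0
```

Run:
```python
from look import *
p,d,s=shot('top','top4.png');C=cloud(d,'top')
for l in ['driver_centre','fitting_centre']:
    for r in bot.trace(l,'top'):
        q=C[r['mask']&(d>0)];print(l,r['conf'],q.mean(0),np.percentile(q[:,2],[5,50,95]))
```

```text
fitting_centre 0.49 [0.536 0.354 0.01 ] [-0.002  0.011  0.017]
```

move_arm --increments '[{"xyz": [40,6,0],"roll": 0,"grip": 45},{"xyz": [40,6,0],"roll": 0,"grip": 45},{"xyz": [40,5,0],"roll": 0,"grip": 45},{"xyz": [40,0,0],"roll": 0,"grip": 45},{"xyz": [0,0,0],"roll": 0,"grip": 45}]'

```text
time_s: 22.17
position: [0.5374, 0.2885, 0.1749]
tcp_rot: [[-0.006, 1.0, 0.002], [1.0, 0.006, 0.004], [0.004, 0.002, -1.0]]
force: [0.1, -0.5, 0.4]
opening: 0.45
grasp_force: 0.0
```

move_arm --increments '[{"xyz": [0,0,0],"roll": 0,"grip": 45},{"xyz": [0,0,0],"roll": 0,"grip": 45}]'

```text
time_s: 22.33
position: [0.5368, 0.2819, 0.1743]
tcp_rot: [[-0.001, 1.0, -0.001], [1.0, 0.001, -0.001], [-0.001, -0.001, -1.0]]
force: [1.0, 0.5, -0.0]
opening: 0.449
grasp_force: 0.0
```

Run:
```python
from look import *
p,d,s,C=look('w5.png',['fitting_centre'])
p,d,s2=shot('top','top5.png');C=cloud(d,'top')
for r in bot.trace('driver_centre','top'):
        q=C[r['mask']&(d>0)];print(r['conf'],q.mean(0),np.percentile(q[:,2],[5,50,95]))
```

```text
[0.537 0.282 0.174] 0.4490701921017131 22.3333
fitting_centre 0.59 280 114 mean [0.537 0.35  0.012] zt 0.015 rect [537.6 350.9] [30.2 14.4] 89.7
0.4 [ 0.437 -0.194  0.019] [0.014 0.019 0.024]
0.31 [ 0.527 -0.198  0.03 ] [0.014 0.032 0.039]
```

View pics/w5.png

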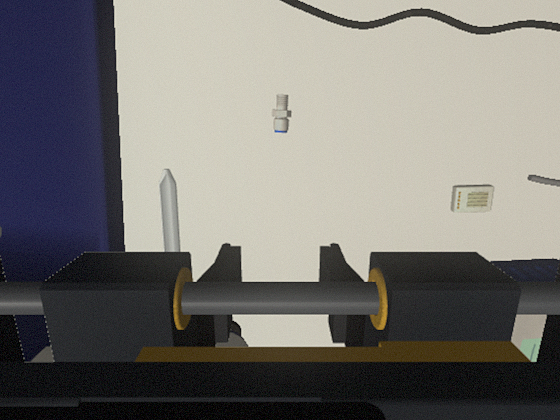

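Run:
```python
from h import *
z=np.load('pics/w5.png.npz');d=z['d'];C=cloud(d,'wrist',dict(position=z['pos'],tcp_rot=z['R']))
k=(d>0)&(abs(C[...,1]-.35)<.05)
for x in np.arange(.36,.66,.02):
    q=C[k&(abs(C[...,0]-x)<.01)][:,2];print(x.round(2),q.max(initial=-1).round(3),end='; ')
```

```text
0.36 0.022; 0.38 0.043; 0.4 0.042; 0.42 0.012; 0.44 0.012; 0.46 0.262; 0.48 0.288; 0.5 0.291; 0.52 0.292; 0.54 0.292; 0.56 0.292; 0.58 0.288; 0.6 0.28; 0.62 0.246; 0.64 0.003; 0.66 0.002;
```

move_arm --increments '[{"xyz": [34,0,0],"roll": 0,"grip": 45},{"xyz": [34,1,0],"roll": 0,"grip": 45},{"xyz": [0,0,0],"roll": 0,"grip": 45},{"xyz": [0,0,0],"roll": 0,"grip": 45}]'

```text
time_s: 22.87
position: [0.5382, 0.3518, 0.1746]
tcp_rot: [[-0.003, 1.0, 0.0], [1.0, 0.003, -0.0], [-0.0, 0.0, -1.0]]
force: [0.4, -1.1, 0.5]
opening: 0.445
grasp_force: 0.0
```

Wrist view: the fitting lies at (281,113) with its axis along y, and there is nothing tall beside it.

move_arm --increments '[{"xyz": [0,0,35],"roll": 0,"grip": 45},{"xyz": [0,0,40],"roll": 0,"grip": 45},{"xyz": [0,0,35],"roll": 0,"grip": 45},{"xyz": [0,0,15],"roll": 0,"grip": 45},{"xyz": [0,0,0],"roll": 0,"grip": 45}]'

```text
time_s: 23.28
position: [0.5349, 0.3481, 0.0451]
tcp_rot: [[-0.0, 1.0, -0.01], [1.0, 0.0, -0.005], [-0.005, -0.01, -1.0]]
force: [-0.9, -0.6, 0.4]
opening: 0.451
grasp_force: 0.0
```

move_arm --increments '[{"xyz": [0,0,0],"roll": 0,"grip": 45},{"xyz": [0,0,0],"roll": 0,"grip": 45}]'

```text
time_s: 23.45
position: [0.5395, 0.3511, 0.0511]
tcp_rot: [[-0.001, 1.0, 0.002], [1.0, 0.001, 0.001], [0.001, 0.002, -1.0]]
force: [0.6, -0.7, 1.5]
opening: 0.448
grasp_force: 0.0
```

move_arm --increments '[{"xyz": [0,-1,20],"roll": 0,"grip": 45},{"xyz": [0,0,16],"roll": 0,"grip": 45},{"xyz": [0,0,10],"roll": 0,"grip": 45},{"xyz": [0,0,0],"roll": 0,"grip": 45},{"xyz": [0,0,0],"roll": 0,"grip": 20}]'

```text
time_s: 23.87
position: [0.5378, 0.3517, 0.0046]
tcp_rot: [[-0.002, 1.0, 0.001], [1.0, 0.002, 0.0], [0.0, 0.001, -1.0]]
force: [-0.7, -0.2, -0.1]
opening: 0.422
grasp_force: 0.0
```

move_arm --increments '[{"xyz": [0,0,0],"roll": 0,"grip": 5},{"xyz": [0,0,0],"roll": 0,"grip": 5},{"xyz": [0,0,0],"roll": 0,"grip": 5},{"xyz": [0,0,0],"roll": 0,"grip": 5}]'

```text
time_s: 24.2
position: [0.5378, 0.3519, 0.0046]
tcp_rot: [[-0.002, 1.0, 0.002], [1.0, 0.002, 0.001], [0.001, 0.002, -1.0]]
force: [-0.7, -0.1, 2.6]
opening: 0.192
grasp_force: 30.0
```

move_arm --increments '[{"xyz": [0,0,-20],"roll": 0,"grip": 5},{"xyz": [0,0,-40],"roll": 0,"grip": 5},{"xyz": [0,0,-40],"roll": 0,"grip": 5},{"xyz": [0,0,-40],"roll": 0,"grip": 5},{"xyz": [-15,0,-30],"roll": 0,"grip": 5}]'

```text
time_s: 24.62
position: [0.5382, 0.3391, 0.1775]
tcp_rot: [[-0.004, 1.0, 0.005], [1.0, 0.004, 0.003], [0.003, 0.005, -1.0]]
force: [0.8, 0.4, 0.3]
opening: 0.189
grasp_force: 30.0
```

move_arm --increments '[{"xyz": [-40,-6,0],"roll": 0,"grip": 5},{"xyz": [-40,-6,0],"roll": 0,"grip": 5},{"xyz": [-40,-6,0],"roll": 0,"grip": 5},{"xyz": [-40,-6,0],"roll": 0,"grip": 5},{"xyz": [-40,-6,0],"roll": 0,"grip": 5}]'

```text
time_s: 25.03
position: [0.5069, 0.1351, 0.1742]
tcp_rot: [[-0.003, 1.0, 0.001], [1.0, 0.003, -0.0], [-0.0, 0.001, -1.0]]
force: [0.2, -0.4, -0.2]
opening: 0.193
grasp_force: 30.0
```

move_arm --increments '[{"xyz": [-40,-6,0],"roll": 0,"grip": 5},{"xyz": [-40,-6,0],"roll": 0,"grip": 5},{"xyz": [-40,-6,0],"roll": 0,"grip": 5},{"xyz": [-40,-6,0],"roll": 0,"grip": 5},{"xyz": [-40,-6,0],"roll": 0,"grip": 5}]'

```text
time_s: 25.45
position: [0.4774, -0.0653, 0.1741]
tcp_rot: [[-0.002, 1.0, 0.001], [1.0, 0.002, -0.0], [-0.0, 0.001, -1.0]]
force: [1.1, -0.1, 0.3]
opening: 0.189
grasp_force: 30.0
```

move_arm --increments '[{"xyz": [-40,-6,0],"roll": 0,"grip": 5},{"xyz": [-40,-6,0],"roll": 0,"grip": 5},{"xyz": [-40,-6,0],"roll": 0,"grip": 5},{"xyz": [-40,-6,0],"roll": 0,"grip": 5},{"xyz": [-40,-6,0],"roll": 0,"grip": 5}]'

```text
time_s: 25.87
position: [0.4477, -0.2655, 0.174]
tcp_rot: [[-0.002, 1.0, 0.001], [1.0, 0.002, -0.0], [-0.0, 0.001, -1.0]]
force: [1.1, -0.3, -0.7]
opening: 0.189
grasp_force: 30.0
```

move_arm --increments '[{"xyz": [-40,-4,0],"roll": 0,"grip": 5},{"xyz": [-35,-4,0],"roll": 0,"grip": 5},{"xyz": [0,0,0],"roll": 0,"grip": 5},{"xyz": [0,0,0],"roll": 0,"grip": 5}]'

```text
time_s: 26.2
position: [0.4402, -0.3407, 0.1738]
tcp_rot: [[0.002, 1.0, 0.001], [1.0, -0.002, -0.001], [-0.001, 0.001, -1.0]]
force: [0.8, 0.7, -0.1]
opening: 0.195
grasp_force: 30.0
```

move_arm --increments '[{"xyz": [-30,-2,10],"roll": 0,"grip": 5},{"xyz": [0,0,40],"roll": 0,"grip": 5},{"xyz": [0,0,35],"roll": 0,"grip": 5},{"xyz": [0,0,25],"roll": 0,"grip": 5},{"xyz": [0,0,15],"roll": 0,"grip": 5}]'

```text
time_s: 26.62
position: [0.4373, -0.3649, 0.0458]
tcp_rot: [[-0.003, 1.0, -0.004], [1.0, 0.003, 0.005], [0.005, -0.004, -1.0]]
force: [0.0, 1.3, -0.5]
opening: 0.189
grasp_force: 30.0
```

move_arm --increments '[{"xyz": [0,0,0],"roll": 0,"grip": 5},{"xyz": [0,0,0],"roll": 0,"grip": 5}]'

```text
time_s: 26.78
position: [0.4384, -0.3666, 0.0482]
tcp_rot: [[-0.004, 1.0, -0.002], [1.0, 0.004, 0.002], [0.002, -0.002, -1.0]]
force: [0.4, -1.0, 0.1]
opening: 0.192
grasp_force: 30.0
```

Down 38 mm more, release, lift and retreat.

move_arm --increments '[{"xyz": [-3,0,18],"roll": 0,"grip": 5},{"xyz": [0,0,13],"roll": 0,"grip": 5},{"xyz": [0,0,7],"roll": 0,"grip": 5},{"xyz": [0,0,1],"roll": 0,"grip": 5},{"xyz": [0,0,0],"roll": 0,"grip": 5}]'

```text
time_s: 27.2
position: [0.439, -0.3715, 0.0105]
tcp_rot: [[-0.003, 1.0, 0.001], [1.0, 0.003, -0.001], [-0.001, 0.001, -1.0]]
force: [1.0, -0.4, -0.1]
opening: 0.188
grasp_force: 30.0
```

move_arm --increments '[{"xyz": [0,0,0],"roll": 0,"grip": 20},{"xyz": [0,0,0],"roll": 0,"grip": 40},{"xyz": [0,0,0],"roll": 0,"grip": 45},{"xyz": [0,0,-20],"roll": 0,"grip": 45},{"xyz": [0,0,-40],"roll": 0,"grip": 45}]'

```text
time_s: 27.62
position: [0.4363, -0.369, 0.0667]
tcp_rot: [[-0.002, 1.0, -0.006], [1.0, 0.002, 0.007], [0.007, -0.006, -1.0]]
force: [0.8, -0.5, -0.3]
opening: 0.4
grasp_force: 0.0
```

move_arm --increments '[{"xyz": [0,0,-40],"roll": 0,"grip": 45},{"xyz": [0,0,-40],"roll": 0,"grip": 45},{"xyz": [20,0,-40],"roll": 0,"grip": 45},{"xyz": [40,0,-20],"roll": 0,"grip": 45},{"xyz": [40,0,0],"roll": 0,"grip": 45}]'

```text
time_s: 28.03
position: [0.4412, -0.2787, 0.2111]
tcp_rot: [[0.001, 1.0, 0.01], [1.0, -0.001, -0.009], [-0.009, 0.01, -1.0]]
force: [1.0, 0.3, -0.7]
opening: 0.45
grasp_force: 0.0
```

move_arm --increments '[{"xyz": [40,0,0],"roll": 0,"grip": 45},{"xyz": [40,0,0],"roll": 0,"grip": 45},{"xyz": [40,0,0],"roll": 0,"grip": 45},{"xyz": [40,0,0],"roll": 0,"grip": 45},{"xyz": [40,0,0],"roll": 0,"grip": 45}]'

```text
time_s: 28.45
position: [0.4376, -0.074, 0.2062]
tcp_rot: [[-0.001, 1.0, 0.001], [1.0, 0.001, -0.0], [-0.0, 0.001, -1.0]]
force: [-0.1, -0.1, -0.5]
opening: 0.449
grasp_force: 0.0
```

move_arm --increments '[{"xyz": [40,0,0],"roll": 0,"grip": 45},{"xyz": [40,0,0],"roll": 0,"grip": 45},{"xyz": [40,0,0],"roll": 0,"grip": 45},{"xyz": [0,0,0],"roll": 0,"grip": 45},{"xyz": [0,0,0],"roll": 0,"grip": 45}]'

```text
time_s: 28.87
position: [0.4372, 0.0464, 0.206]
tcp_rot: [[-0.008, 1.0, 0.001], [1.0, 0.008, -0.0], [-0.0, 0.001, -1.0]]
force: [-0.8, -1.3, 0.7]
opening: 0.451
grasp_force: 0.0
```

Run:
```python
from look import *
p,d,s=shot('top','top6.png');C=cloud(d,'top')
cv2.imwrite('pics/top6c.png',cv2.resize(p[210:320,320:460,::-1],None,fx=5,fy=5))
for l in ['module_centre','vial_centre','driver_centre','fitting_centre','holder','supply','tube','tweezers_1']:
    for r in bot.trace(l,'top'):
        q=C[r['mask']&(d>0)];print(l,round(r['conf'],2),q.mean(0),np.percentile(q[:,2],[5,50,95]))
```

```text
module_centre 0.7 [ 0.75  -0.001  0.012] [0.007 0.013 0.018]
module_centre 0.62 [0.722 0.275 0.009] [0.004 0.009 0.014]
vial_centre 0.44 [ 0.527 -0.368  0.047] [0.021 0.054 0.062]
vial_centre 0.41 [ 0.525 -0.28   0.056] [0.019 0.066 0.073]
fitting_centre 0.51 [ 0.438 -0.369  0.016] [0.011 0.016 0.021]
holder 0.86 [ 0.528 -0.367  0.048] [0.024 0.054 0.062]
supply 0.8 [ 0.527 -0.197  0.03 ] [0.016 0.032 0.037]
tube 0.48 [0.427 0.249 0.014] [0.004 0.015 0.022]
tweezers_1 0.61 [0.427 0.25  0.014] [0.006 0.015 0.022]
```

View pics/top6c.png

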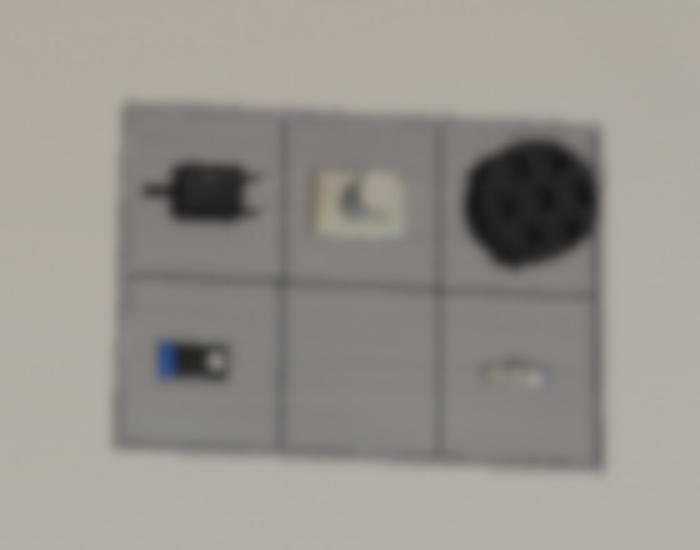

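All four parts sit mid-field: driver (195,360), module with vial (360,205), fitting (515,373). The arm is clear of them.

```bash
python3 -c "
from rig import bot
print(bot.hand_in())"
```

```text
the job is handed in; nothing more can be done
None
```

The kit is laid out as asked and handed in at about 29 s robot time: module with the vial upright on it, fitting and driver each within a few millimetres of mid-field by the camera; no verdict came back from the hand-in, and the tube and tweezers were left untouched.

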